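Clamp a mug-handle mould shut

ROBOT

A 6-joint arm with a two-finger parallel gripper is mounted at the origin on the work surface. World frame = base frame: x ahead of the robot, y to its left, z up, the work surface at z = 0. Lengths are in m, angles in degrees, forces in N, time in s.
With the tool pointing down it reaches from about 0.4 to 0.825 m from the base axis. Payload 7 kg.
Tool frame: the origin (TCP) lies at the very end of the fingers, on their centre line; the grasp point (between the pads) lies 19 mm behind it; x points along the fingers, y is the direction in which the jaws open and shut, and the axes are right-handed (so a half turn about x gives the same grasp; the last joint's range is limited). The gripper opens to 88 mm and grips with 3 to 60 N. Pads are 19 mm wide; open, the fingers measure 130 mm over their backs; the gripper's body (78 mm by 193 mm) begins 47 mm behind the grasp point.
Start: joints at [91.106, 20.546, 0.682, 0, -70.136, -16.507], TCP at [0.179, 0.651, 0.227] pointing down, gripper open.
Joint ranges: [-176.03, 176.03], [-82.01, 121.73], [-58.28, 71.71], [-173.87, 95.51], [-174.79, -0.11], [-173.66, 173.66]. Speed limits (degrees/s): [136.94, 136.94, 172.46, 180, 180, 180].

INTERFACE

Orientations are given as [roll, pitch, yaw] about the fixed x, y, z axes, in that order (R = Rz(yaw) Ry(pitch) Rx(roll)).
In Python, from plant import * gives the robot as it stands. The module is installed in compiled form; this text tells all that it offers.
- The arm moves only by the shell command python3 -m creep 'ROWS' [FORCE]. ROWS is a JSON object of lists of equal length, an entry for each row: "jaw": the closure, from -1 (fully open) to 1 (shut); "translation": the shift along the tool's x, y, z in m, a list of three; "roll": the turn about the tool's x in rad. A call has exactly 10 rows; each row shifts and turns the commanded pose from where the row before left it, along the tool's axes as they then stand; what a row does not reach is not made up. A row lasts 1/10 s, in which the tool goes at most 50 mm and 8.59 degrees, less where a joint would pass 70% of its speed; a pose out of reach is approached as far as the arm can. A call with a gripper value outside its range is refused whole. The fingers move at their own pace and stop on an object; FORCE is the grip in N (left out, the last holds). Time passes only in rows, so rows that do not move let the fingers close, or fill a call up. It gives the time, the measured TCP pose, the force and the opening at its end, in the units of the state.
- get_state(): the state, without advancing time (a new reading comes with each control period).
- capture(name): name is "side" or "top" or "wrist"; returns a dict with "image" (384x512x3 uint8, red, green, blue), "fovy" (degrees; the focal length in pixels is half the picture's height over the tangent of half this angle, whatever the lens; pixels are square), "cx", "cy" (the principal point, pixels), "D" ([k1, k2, p1, p2, k3] as OpenCV has them; the pictures are not rectified), "pose" (4x4, takes a point from camera to world coordinates); the wrist camera has in their place "tool_from_camera" (4x4, takes a point from camera to tool coordinates, whose origin is the TCP and whose axes are the tool frame's). Camera axes: x right, y up, looking along -z (the intrinsics and any distortion apply to the point x, -y, -z); pixel columns grow to the right and rows downward; lengths in m; the calibration is good to about 2 mm. A picture is of the moment at which its call begins: read the wrist's pose just before it. There is no depth.
- close_job(): hands the job in, once; it reports no verdict.
The state is a dict: "time_s": time; "joints": joint angles; "qd": joint speeds; "joint_torque": joint torques, N m; "tcp_pos": TCP position; "eef_rot": TCP orientation; "contact_force": force on the tool from outside, world axes, zero at the start; "moment": the same for the moment, N m; "gripper_width": finger opening in m.
Only numpy, scipy, OpenCV 4.12 (cv2) and the standard library are available. Lean on these libraries where they do the work, as an engineer would, in place of code of your own. Each camera call takes 0.05 s, during which the arm holds its last target.

TASK

The two plaster halves of a mug-handle mould must dry clamped together so that they do not warp. Set the loose rectangular half gently on the lower half in the blue mould clamp, sides flush all round, let go of it, swing the red clamp strap in so that its rubber foot is over the middle of the mould, and then turn the brass knurled nut clockwise until it stops tight. Leave the other things on the bench where they are.

Things in the scene. Friction and masses are not known exactly. Their poses are not given: they have to be found in the camera images.
- upper: the loose mould half: an off-white plaster block 110 (its x) x 56 (its y) x 34 mm (z), about 0.24 kg, lying right side up on the bench, no other block like it is loose. Origin: centre of its underside; z up. It may go on either way round (turned by 180 degrees)
- lower_top (a point): centre of the top face of the fixed lower mould half, a greyer plaster block 110 x 56 x 30 mm with a dark handle-shaped groove; this face is 42 mm above the bench. x along its 110 mm length, pointing to the stud; z up. The stud's upright axis is 85 mm from here along +x
- strap (a joint): angle of the red clamp strap about the stud, rad: 0 = straight over the mould, foot above its middle; grows as it swings out, clockwise seen from above (swing it in anticlockwise); range -0.5 to 2.4, starts 1.4 to 2.1. Light friction (about 1 N at the knob); stays where left. Strap 24 mm wide, 10 mm thick, underside 93 mm above the bench with the nut fully up
- strap_knob (a point): on the axis of the upright black round knob (16 mm across, 34 mm tall) on the strap's outer end, 85 mm from the stud's axis. This point is 22 mm above the strap's top face and 12 mm below the knob's top; with the nut fully up it is 125 mm above the bench. The knob turns with the strap, and is carried round the stud on an arc
- foot: the round black rubber foot under the strap's end, 26 mm across, straight below the knob. Origin: centre of its lower face, which is 80.5 mm above the bench with the nut fully up, 4.5 mm over the 76 mm high top of the closed mould. It is sprung: it gives up to 4.5 mm upwards, pressing with 7.5 N at first and 2.5 N more per mm
- nut (a joint): angle of the brass nut on the stud, rad: 0 = fully up, grows clockwise seen from above; starts between 0.3 and 1.0. Strap, foot and nut come down 1.6 mm per rad (10 mm a turn). With the mould closed the foot touches at about 2.8, and the nut stops dead at 4.2 when the strap meets the post's shoulder. It takes about 0.1 N m to turn and stays where left
- nut_grip (a point): on the axis of the brass nut, 22 mm above its underside and 8 mm below its top face. The nut is a knurled cylinder 42 mm across and 30 mm tall, its underside 3 mm over the strap's top face; with the nut fully up this point is 128 mm above the bench. z up
- hump: bystander: round off-white plaster hump mould, 80 mm across, 38 mm tall; origin centre of its underside
- cup: bystander: terracotta cup, 72 mm across, 75 mm tall; origin centre of its underside
- jar: bystander: blue glaze jar with white lid, 60 mm across, 85 mm tall; origin centre of its underside
- brush: bystander: brush 170 mm long, lying along its x
- looptool: bystander: clay loop tool 150 mm long with a wooden handle, lying along its x
- tile: bystander: blue glazed test tile, 70 x 70 x 8 mm; origin centre of its underside
- lower: the fixed lower mould half itself; origin: centre of its underside, 30 mm below point lower_top, same axes
- rig: the clamp's fixed blue base, 200 x 110 x 12 mm, reaching from 75 mm before to 125 mm past its origin along x; origin on the bench straight below point lower_top, same axes. Its stud stands at x = 85 mm: a steel post 20 mm across up to 86 mm above the bench, then a 10 mm thread up to 152 mm

How it is judged:
By the outcome, as a careful person would: the job done as asked, in the order asked, and still so for the second after the job is handed in, with the robot touching nothing.
It also fails if it takes over 72 s, if anything falls off the work surface, if the arm or the gripper's body presses on something with over 40 N, if the wrist force passes 120 N, or if a joint passes its speed limit or range.

## Working session

There is one attempt and no reset: what is moved stays moved. The work goes in short steps, Python scripts to look and compute and a shell command to move; the robot and the scene stay as the last step left them, time stands still between calls to the robot, and variables do not carry over. Pictures are saved under pics/ and viewed, and the job is handed in when it is done.

```bash
mkdir -p pics; ls; python3 - <<'E'
from plant import *
import cv2
s=get_state(); print(s)
for n in ("side","top","wrist"):
    c=capture(n); cv2.imwrite(f"pics/{n}0.png",c["image"][:,:,::-1])
    print(n,c["fovy"],c["cx"],c["cy"],c["D"],c.get("pose",c.get("tool_from_camera")))
E
```

```text
pics
{'time_s': 0.0, 'joints': array([ 9.11058325e+01,  2.05912559e+01,  6.32109259e-01, -2.06280048e-02,
       -7.01333853e+01, -1.65072317e+01]), 'qd': array([-0.04814821,  0.08036545,  0.02510066,  0.07985857,  0.00508598,
       -0.00523382]), 'joint_torque': array([-1.44678230e-03, -5.82709587e+01,  2.93058479e+01,  6.99771255e+00,
        6.98751857e-03, -1.54856684e-04]), 'tcp_pos': array([0.17915543, 0.65028102, 0.22561045]), 'eef_rot': array([  94.67292326,   89.90545731, -100.73550169]), 'contact_force': array([ 0.05790764, -0.10081964, -0.4957102 ]), 'moment': array([ 0.02367883, -0.03039072,  0.01057441]), 'gripper_width': 0.08759879178715727}
side 57.494927309638996 261.9049162657034 187.8761095044549 [-0.10509172  0.          0.          0.          0.        ] [[ 0.96138893  0.17230677 -0.21457329  0.33417393]
 [-0.27516849  0.61235819 -0.74114759 -0.76136284]
 [ 0.00369096  0.7715749   0.63612778  0.81522151]
 [ 0.          0.          0.          1.        ]]
top 57.02587162007338 258.09987610130946 184.5667835936122 [-0.00266966  0.          0.          0.          0.        ] [[-0.00969231  0.99822277 -0.05879932  0.5176119 ]
 [-0.99952084 -0.01140001 -0.02877731  0.036332  ]
 [-0.02939648  0.05849222  0.99785495  1.00588122]
 [ 0.          0.          0.          1.        ]]
wrist 61.467830137770704 244.98812921086113 193.788476086757 [0.03221773 0.         0.         0.         0.        ] [[-1.59757543e-03  2.70325415e-01 -9.62767686e-01 -1.57031109e-01]
 [ 9.99998576e-01 -9.21801442e-05 -1.68523707e-03 -3.31715813e-04]
 [-5.44310473e-04 -9.62769007e-01 -2.70324883e-01 -7.29179505e-02]
 [ 0.00000000e+00  0.00000000e+00  0.00000000e+00  1.00000000e+00]]
```

View pics/side0.png

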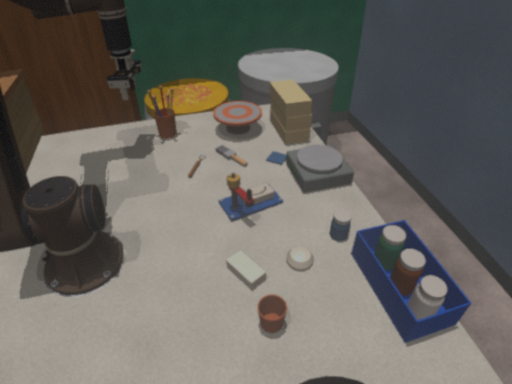

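View pics/top0.png

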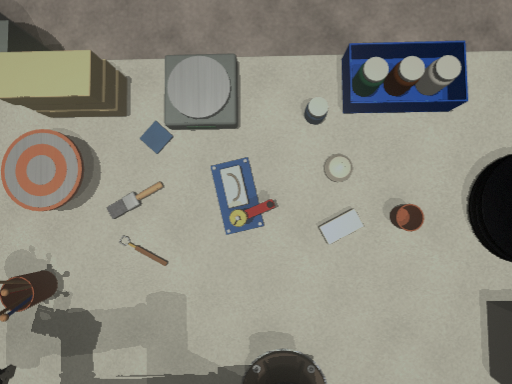

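View pics/wrist0.png

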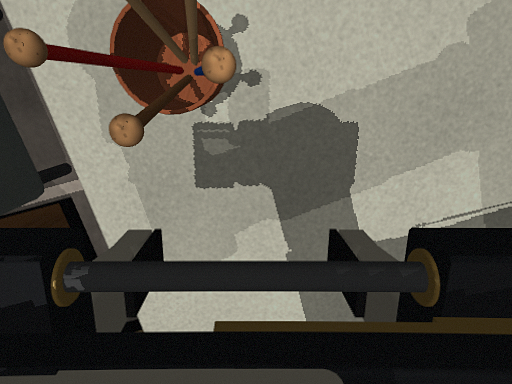

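```bash
cat > h.py <<'E'
import numpy as np, cv2
from scipy.spatial.transform import Rotation as Rn
def K(c):
    h=c["image"].shape[0]; f=h/2/np.tan(np.radians(c["fovy"])/2)
    return np.array([[f,0,c["cx"]],[0,f,c["cy"]],[0,0,1.]])
def pose(c,s=None):
    if "pose" in c: return np.array(c["pose"])
    T=np.eye(4); T[:3,:3]=Rn.from_euler('xyz',s["eef_rot"],degrees=True).as_matrix(); T[:3,3]=s["tcp_pos"]
    return T@np.array(c["tool_from_camera"])
def px2w(c,P,uv,z):
    uv=np.array(uv,float).reshape(-1,1,2)
    n=cv2.undistortPoints(uv,K(c),np.array(c["D"],float)).reshape(-1,2)
    d=np.c_[n[:,0],-n[:,1],-np.ones(len(n))]@P[:3,:3].T
    o=P[:3,3]; t=(z-o[2])/d[:,2]
    return o+d*t[:,None]
def w2px(c,P,X):
    X=np.atleast_2d(X); q=(X-P[:3,3])@P[:3,:3]
    q=q*np.array([1,-1,-1])
    return cv2.projectPoints(q.reshape(-1,1,3),np.zeros(3),np.zeros(3),K(c),np.array(c["D"],float))[0].reshape(-1,2)
E
python3 - <<'E'
import cv2
im=cv2.imread("pics/top0.png")
a=im[145:250,200:375]; cv2.imwrite("pics/topc.png",cv2.resize(a,None,fx=4.5,fy=4.5,interpolation=cv2.INTER_CUBIC))
im=cv2.imread("pics/side0.png")
a=im[165:290,210:320]; cv2.imwrite("pics/sidec.png",cv2.resize(a,None,fx=4.5,fy=4.5,interpolation=cv2.INTER_CUBIC))
E
```

```text
(no output)
```

View pics/topc.png

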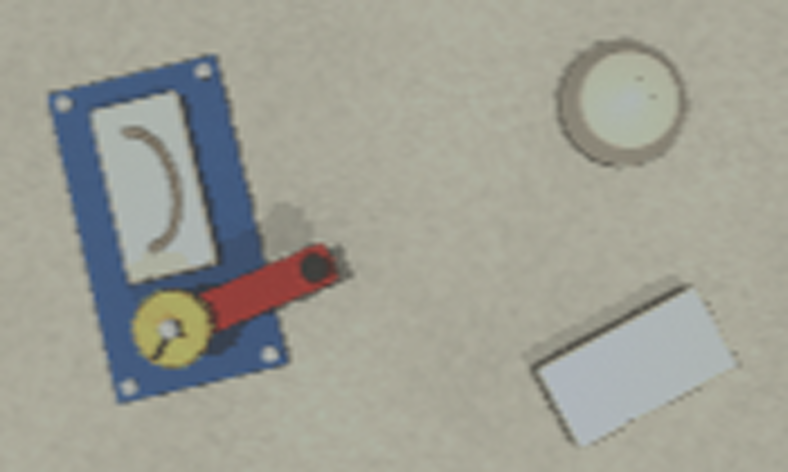

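View pics/sidec.png

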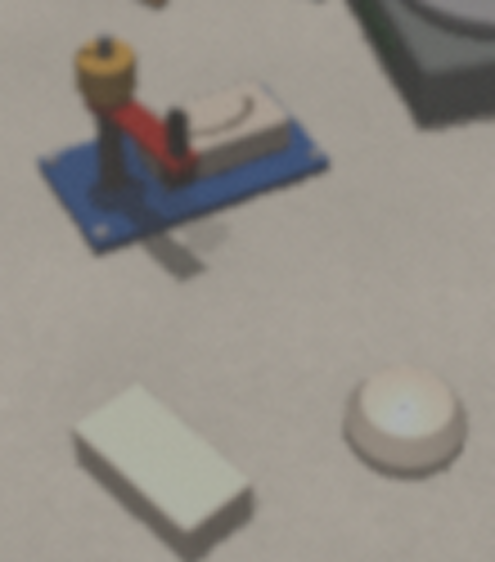

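```bash
python3 - <<'E'
from h import *; from plant import *
c=capture("top");P=pose(c)
g=lambda L:[((u+.5)/4.5-.5+200,(v+.5)/4.5-.5+145) for u,v in L]
def rect(L,z,name):
    W=px2w(c,P,g(L),z)[:,:2]
    e=[np.linalg.norm(W[i]-W[(i+1)%4]) for i in range(4)]
    l=(W[1]-W[0]) if e[0]>e[1] else (W[2]-W[1])
    l2=(W[2]-W[3]) if e[0]>e[1] else (W[3]-W[0])
    d=l+l2
    print(name,W.mean(0).round(4),np.round(e,4),np.degrees(np.arctan2(d[1],d[0])).round(2))
rect([(533,369),(690,286),(738,362),(583,447)],.034,"upper")
rect([(91,112),(178,91),(217,265),(130,283)],.042,"lower")
rect([(49,95),(215,55),(289,362),(119,403)],.012,"rig")
print("nut",px2w(c,P,g([(172,328)]),.135), "knob",px2w(c,P,g([(317,264)]),.136))
E
```

```text
upper [ 0.4597 -0.1599] [0.1075 0.0537 0.1067 0.0553] -62.33
lower [0.5705 0.1307] [0.0547 0.1087 0.0539 0.1071] -167.59
rig [0.5468 0.1251] [0.1077 0.1978 0.1089 0.1982] -167.16
nut [[0.48834192 0.11211219 0.135     ]] knob [[0.52249441 0.03248513 0.136     ]]
```

```bash
cat >> h.py <<'E'
def goal(s,p,yaw_y):
    """tool-frame shift (in axes AFTER roll) and roll deg to reach p with tool y at heading yaw_y (mod 180), pointing down"""
    R=Rn.from_euler('xyz',s["eef_rot"],degrees=True).as_matrix()
    h=np.degrees(np.arctan2(R[1,1],R[0,1]))
    # roll + = cw from above -> heading decreases
    r=(h-yaw_y+90)%180-90
    R2=R@Rn.from_euler('x',r,degrees=True).as_matrix()
    d=np.array(p)-s["tcp_pos"]
    print("tcp",s["tcp_pos"].round(4),"ax x",R[:,0].round(3),"y head",h.round(2),"z",R[:,2].round(3),"joints",s["joints"].round(1))
    print("roll",round(r,2),"deg",round(np.radians(r),4),"rad; shift before-roll axes",(R.T@d).round(4)," after",(R2.T@d).round(4))
    print("F",s["contact_force"].round(1),"M",s["moment"].round(2),"w",round(s["gripper_width"],4),"t",s["time_s"])
E
python3 - <<'E'
from h import *; from plant import *
c=capture("top");P=pose(c)
print(px2w(c,P,[(25,290),(25,290)],.1))
goal(get_state(),[.4597,-.1599,.1],27.7)
E
```

```text
[[0.30567367 0.66607403 0.1       ]
 [0.30567367 0.66607403 0.1       ]]
tcp [0.1792 0.6505 0.2261] ax x [-0.    -0.001 -1.   ] y head -105.4 z [-0.964  0.266 -0.   ] joints [ 91.1  20.6   0.7  -0.  -70.1 -16.5]
roll 46.9 deg 0.8185 rad; shift before-roll axes [ 0.1267  0.7067 -0.4857]  after [ 0.1267  0.1283 -0.8478]
F [ 0.6 -0.9  0.4] M [-0.02 -0.01  0.01] w 0.0877 t 0.25
```

```bash
python3 -m creep '{"jaw":[-1,-1,-1,-1,-1,-1,-1,-1,-1,-1],"translation":[[-0.04,0.02,0],[-0.04,0.02,0],[0,0.03,0],[0,0.03,0],[0,0,-0.042],[0,0,-0.042],[0,0,-0.042],[0,0,-0.042],[0,0,-0.042],[0,0,-0.042]],"roll":[0,0,0,0,0,0,0,0,0,0]}' 30; python3 - <<'E'
from h import *; from plant import *
goal(get_state(),[.4597,-.1599,.1],27.7)
E
```

```text
time_s: 1.25
tcp_pos: [0.3971, 0.4867, 0.3066]
eef_rot: [-68.5, 90.0, 96.1]
contact_force: [0.2, 0.6, 0.0]
gripper_width: 0.0879
tcp [0.3971 0.4867 0.3066] ax x [-0.  0. -1.] y head -105.39 z [-0.964  0.265  0.   ] joints [ 68.6  13.9   1.7  -0.  -77.8   6.1]
roll 46.91 deg 0.8187 rad; shift before-roll axes [ 0.2065  0.6068 -0.2319]  after [ 0.2065  0.2452 -0.6016]
F [0.2 0.6 0. ] M [ 0.11 -0.01  0.03] w 0.0879 t 1.25
```

```bash
python3 -m creep '{"jaw":[-1,-1,-1,-1,-1,-1,-1,-1,-1,-1],"translation":[[0,0.0433,-0.0166],[0,0.0433,-0.0166],[0,0.0433,-0.0166],[0,0.0433,-0.0166],[0,0.0433,-0.0166],[0,0.0433,-0.0166],[0,0.0433,-0.0166],[0,0.0433,-0.0166],[0,0.0433,-0.0166],[0,0.0433,-0.0166]],"roll":[0,0,0,0,0,0,0,0,0,0]}' && python3 -m creep '{"jaw":[-1,-1,-1,-1,-1,-1,-1,-1,-1,-1],"translation":[[0,0.0433,-0.0166],[0,0.0433,-0.0166],[0,0.0433,-0.0166],[0,0.0433,-0.0166],[0.02,0,0],[0.02,0,0],[0.02,0,0],[0.02,0,0],[0.01,0,0],[0,0,0]],"roll":[0,0,0,0,0.14,0.14,0.14,0.14,0.14,0.119]}'; python3 - <<'E'
from h import *; from plant import *
s=get_state();c=capture("wrist");np.save("w1.npy",[c,s],allow_pickle=True)
cv2.imwrite("pics/w1.png",c["image"][:,:,::-1])
goal(get_state(),[.4597,-.1599,.1],27.7)
E
```

```text
time_s: 2.25
tcp_pos: [0.4403, 0.0241, 0.3069]
eef_rot: [-134.7, 89.9, 29.9]
contact_force: [0.9, 0.3, -0.4]
gripper_width: 0.0876
time_s: 3.25
tcp_pos: [0.4576, -0.1587, 0.2148]
eef_rot: [57.0, 89.8, 174.3]
contact_force: [-0.0, 0.3, 1.2]
gripper_width: 0.0877
tcp [ 0.4581 -0.1588  0.2157] ax x [-0.002  0.    -1.   ] y head -153.03 z [-0.454  0.891  0.001] joints [  4.2   2.9 -23.4  -0.  -63.7  22.8]
roll -0.73 deg -0.0127 rad; shift before-roll axes [ 0.1157 -0.0012 -0.0018]  after [ 0.1157 -0.0011 -0.0019]
F [0.2 0.1 0.6] M [ 0.06  0.06 -0.  ] w 0.0873 t 3.3
```

View pics/w1.png

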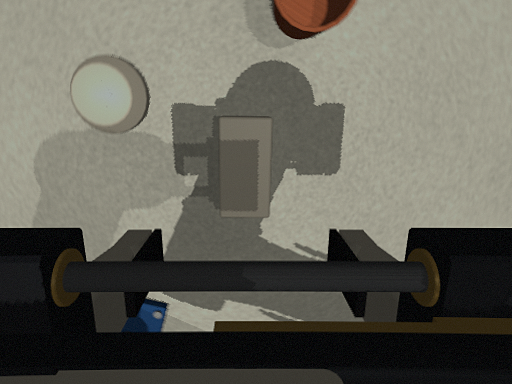

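```bash
python3 - <<'E'
import cv2
im=cv2.imread("pics/w1.png")
a=im[105:230,200:300]; cv2.imwrite("pics/w1c.png",cv2.resize(a,None,fx=4.5,fy=4.5,interpolation=cv2.INTER_CUBIC))
E
```

```text
(no output)
```

View pics/w1c.png

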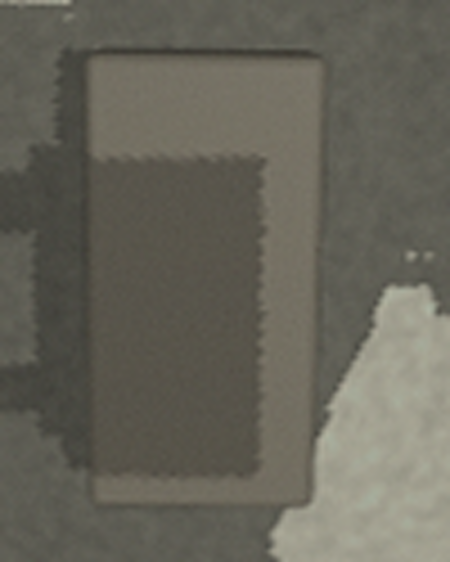

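```bash
cat > u.py <<'E'
from h import *
def rect(c,P,L,z,name):
    W=px2w(c,P,L,z)[:,:2]
    e=[np.linalg.norm(W[i]-W[(i+1)%4]) for i in range(4)]
    l,l2=((W[1]-W[0]),(W[2]-W[3])) if e[0]>e[1] else ((W[2]-W[1]),(W[3]-W[0]))
    a=[np.degrees(np.arctan2(v[1],v[0])).round(2) for v in (l,l2,l+l2)]
    print(name,W.mean(0).round(4),np.round(e,4),a)
E
python3 - <<'E'
from u import *
c,s=np.load("w1.npy",allow_pickle=True); P=pose(c,s)
L=[((u+.5)/4.5-.5+200,(v+.5)/4.5-.5+105) for u,v in [(90,54),(323,54),(312,503),(94,503)]]
rect(c,P,L,.034,"upper")
print(w2px(c,P,[.4597,-.1599,.034]))
E
```

```text
upper [ 0.4596 -0.1639] [0.0526 0.1075 0.0537 0.1075] [np.float64(117.21), np.float64(116.64), np.float64(116.93)]
[[243.27024919 171.9608031 ]]
```

```bash
python3 -m creep '{"jaw":[-1,-1,-1,-1,-1,-1,-1,-1,-1,-1],"translation":[[0.03,0,-0.0036],[0.03,0,0],[0.03,0,0],[0.03,0,0],[0.03,0,0],[0.02,0,0],[0.015,0,0],[0.01,0,0],[0.005,0,0],[0,0,0]],"roll":[-0.005,0,0,0,0,0,0,0,0,0]}' 30;  python3 - <<'E'
from h import *; from plant import *
goal(get_state(),[.4597,-.162,.007],27.3)
E
```

```text
time_s: 4.3
tcp_pos: [0.4604, -0.162, 0.0164]
eef_rot: [71.2, 90.0, -170.8]
contact_force: [-0.4, -0.7, 0.0]
gripper_width: 0.0877
tcp [ 0.4604 -0.162   0.0164] ax x [-0. -0. -1.] y head -151.99 z [-0.47   0.883  0.   ] joints [  3.8  17.5 -37.2   0.  -35.4  24.2]
roll 0.71 deg 0.0123 rad; shift before-roll axes [0.0094 0.0006 0.0003]  after [0.0094 0.0006 0.0003]
F [-0.4 -0.7  0. ] M [ 0.07 -0.04  0.06] w 0.0877 t 4.3
```

```bash
python3 -m creep '{"jaw":[-1,-1,1,1,1,1,1,1,1,1],"translation":[[0.005,0,0],[0.004,0,0],[0,0,0],[0,0,0],[0,0,0],[0,0,0],[0,0,0],[0,0,0],[0,0,0],[0,0,0]],"roll":[0.006,0.006,0,0,0,0,0,0,0,0]}' 25;  python3 - <<'E'
from h import *; from plant import *
goal(get_state(),[.4597,-.162,.007],27.3)
E
```

```text
time_s: 5.3
tcp_pos: [0.4603, -0.162, 0.0077]
eef_rot: [82.6, 90.0, -160.1]
contact_force: [-1.0, -0.4, 4.1]
gripper_width: 0.0558
tcp [ 0.4603 -0.162   0.0077] ax x [-0. -0. -1.] y head -152.72 z [-0.458  0.889  0.   ] joints [  3.8  18.3 -37.6   0.  -34.   23.5]
roll -0.02 deg -0.0004 rad; shift before-roll axes [0.0007 0.0005 0.0002]  after [0.0007 0.0005 0.0002]
F [-1.  -0.4  4.1] M [0.09 0.56 0.03] w 0.0558 t 5.3
```

```bash
python3 -m creep '{"jaw":[1,1,1,1,1,1,1,1,1,1],"translation":[[-0.03,0,0],[-0.045,0,0],[-0.045,0,0],[-0.045,0,0],[-0.02,-0.033,0.03],[0,-0.033,0.03],[0,-0.033,0.03],[0,-0.033,0.03],[0,-0.033,0.03],[0,-0.033,0.03]],"roll":[0,0,0,0,0,0,0,0,0,0]}' && python3 -m creep '{"jaw":[1,1,1,1,1,1,1,1,1,1],"translation":[[0,-0.034,0.03],[0,0,0],[0,0,0],[0,0,0],[0,0,0],[0,0,0],[0,0,0],[0,0,0],[0,0,0],[0,0,0]],"roll":[0,-0.146,-0.146,-0.146,-0.146,-0.146,-0.146,-0.146,-0.146,-0.146]}' ;  python3 - <<'E'
from h import *; from plant import *
s=get_state();c=capture("wrist");np.save("w2.npy",[c,s],allow_pickle=True)
cv2.imwrite("pics/w2.png",c["image"][:,:,::-1])
goal(get_state(),[.5708,.1307,.12],102.7)
c=capture("top");np.save("t2.npy",[c],allow_pickle=True)
cv2.imwrite("pics/t2.png",c["image"][:,:,::-1])
c=capture("side");np.save("s2.npy",[c],allow_pickle=True)
cv2.imwrite("pics/s2.png",c["image"][:,:,::-1])
E
```

```text
time_s: 6.3
tcp_pos: [0.5539, 0.0907, 0.1921]
eef_rot: [41.7, 90.0, 159.0]
contact_force: [1.5, -0.9, -1.8]
gripper_width: 0.0561
time_s: 7.3
tcp_pos: [0.5699, 0.131, 0.1918]
eef_rot: [-6.7, 89.9, -173.8]
contact_force: [-0.2, -0.0, -3.2]
gripper_width: 0.056
tcp [0.57   0.1311 0.1918] ax x [-0.001 -0.    -1.   ] y head -76.59 z [-0.973 -0.232  0.001] joints [ 32.1  13.6 -13.8  -0.  -62.6  71.4]
roll 0.71 deg 0.0125 rad; shift before-roll axes [ 0.0718  0.0005 -0.0008]  after [ 0.0718  0.0005 -0.0008]
F [ 0.5 -0.2 -1.8] M [-0.02 -0.03  0.02] w 0.0559 t 7.35
```

View pics/w2.png

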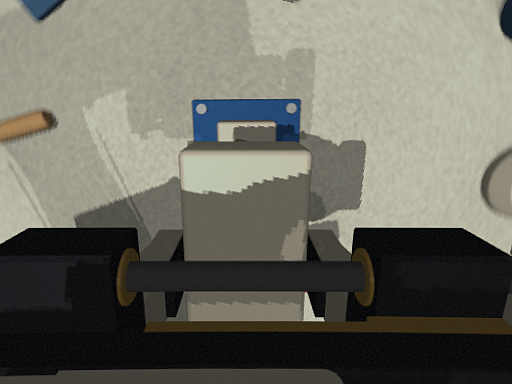

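View pics/s2.png

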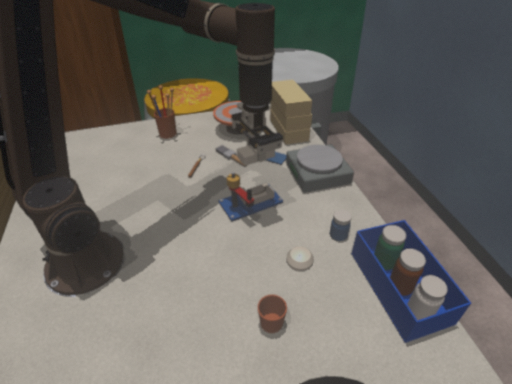

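View pics/t2.png

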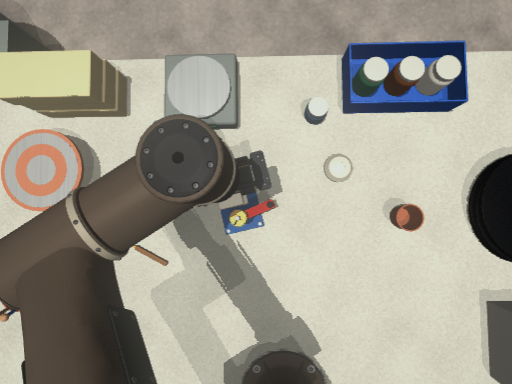

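```bash
python3 - <<'E'
import cv2
im=cv2.imread("pics/w2.png")
a=im[90:215,170:325]; a=cv2.convertScaleAbs(a,alpha=1.3); cv2.imwrite("pics/w2c.png",cv2.resize(a,None,fx=4.5,fy=4.5,interpolation=cv2.INTER_CUBIC))
E
```

```text
(no output)
```

View pics/w2c.png

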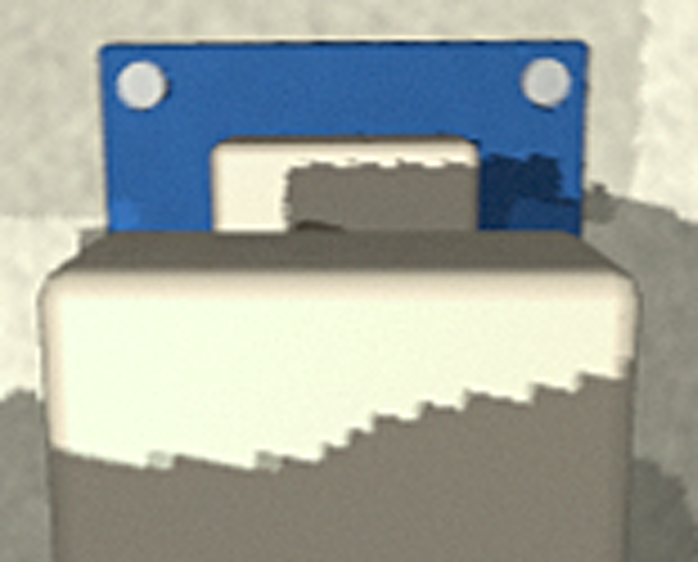

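```bash
python3 - <<'E'
from u import *
c,s=np.load("w2.npy",allow_pickle=True); P=pose(c,s)
g=lambda L:[((u+.5)/4.5-.5+170,(v+.5)/4.5-.5+90) for u,v in L]
th=np.radians(12.7); ex=-np.array([np.cos(th),np.sin(th)]); ey=np.array([-ex[1],ex[0]])
o=np.array([.5708,.1307])
def f(n,L,z):
    W=px2w(c,P,g(L),z)[:,:2]; q=np.c_[(W-o)@ex,(W-o)@ey]
    d=W[1]-W[0]; print(n,q.round(4).tolist(),"mid",q.mean(0).round(4),"len",np.linalg.norm(d).round(4),"ang",np.degrees(np.arctan2(d[1],d[0])).round(2))
f("blk bottom far",[(82,233),(582,233)],s["tcp_pos"][2]-.0077)
f("blk top far",[(43,270),(637,270)],s["tcp_pos"][2]+.0263)
f("lower far",[(212,140),(479,140)],.042)
f("rig far",[(101,44),(587,42)],.012)
f("tcp?",[(0,0)]*2,.2)
print("tcp rig",(s["tcp_pos"][:2]-o)@ex,(s["tcp_pos"][:2]-o)@ey)
E
```

```text
blk bottom far [[-0.0534, -0.0297], [-0.0536, 0.0265]] mid [-0.0535 -0.0016] len 0.0562 ang -77.09
blk top far [[-0.054, -0.0274], [-0.0542, 0.0259]] mid [-0.0541 -0.0008] len 0.0533 ang -77.09
lower far [[-0.0559, -0.0267], [-0.0562, 0.0283]] mid [-0.056   0.0008] len 0.0549 ang -77.09
rig far [[-0.0749, -0.0533], [-0.0757, 0.0544]] mid [-0.0753  0.0005] len 0.1077 ang -76.85
tcp? [[-0.0776, -0.0338], [-0.0776, -0.0338]] mid [-0.0776 -0.0338] len 0.0 ang 0.0
tcp rig 0.0007576363446711701 -0.0005065132143023438
```

```bash
python3 -m creep '{"jaw":[1,1,1,1,1,1,1,1,1,1],"translation":[[0.02,0.001,-0.001],[0.025,0.001,-0.001],[0.025,0,0],[0.025,0,0],[0.015,0,0],[0.01,0,0],[0.008,0,0],[0.006,0,0],[0,0,0],[0,0,0]],"roll":[0,0,0,0,0,0,0,0,0,0]}';  python3 - <<'E'
from h import *; from plant import *
s=get_state();c=capture("wrist");np.save("w3.npy",[c,s],allow_pickle=True)
cv2.imwrite("pics/w3.png",c["image"][:,:,::-1])
a=c["image"][90:215,170:325,::-1]; a=cv2.convertScaleAbs(a,alpha=1.3); cv2.imwrite("pics/w3c.png",cv2.resize(a,None,fx=4.5,fy=4.5,interpolation=cv2.INTER_CUBIC))
goal(s,[.5708,.1307,.0497],102.7)
E
```

```text
time_s: 8.45
tcp_pos: [0.5731, 0.1297, 0.0591]
eef_rot: [-169.0, 90.0, 23.5]
contact_force: [0.2, -0.1, -2.5]
gripper_width: 0.0559
tcp [0.5731 0.1297 0.0591] ax x [ 0.001  0.    -1.   ] y head -77.46 z [-0.976 -0.217 -0.001] joints [ 31.8  21.5 -22.3   0.  -46.1  70.7]
roll -0.16 deg -0.0028 rad; shift before-roll axes [ 0.0094 -0.0015  0.0021]  after [ 0.0094 -0.0015  0.0021]
F [ 0.2 -0.1 -2.5] M [-0.04  0.01 -0.02] w 0.0559 t 8.45
```

View pics/w3.png

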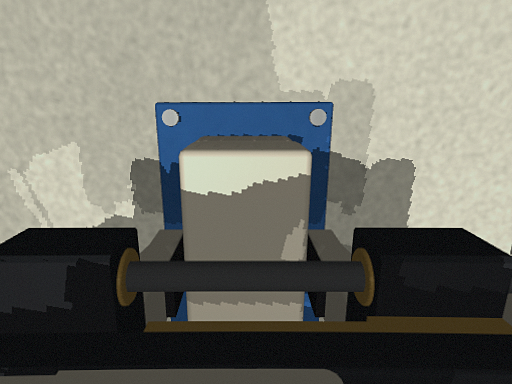

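View pics/w3c.png

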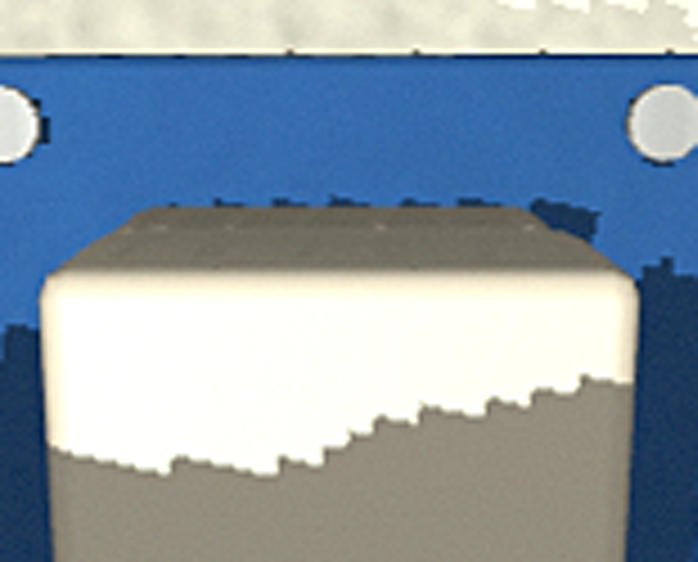

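```bash
python3 - <<'E'
import cv2,numpy as np
im=cv2.imread("pics/w3.png")
a=im[125:160,172:320].astype(float); a=np.clip((a-40)*2.2,0,255).astype(np.uint8); cv2.imwrite("pics/w3d.png",cv2.resize(a,(148*5,35*15),interpolation=cv2.INTER_NEAREST))
E
```

```text
(no output)
```

View pics/w3d.png

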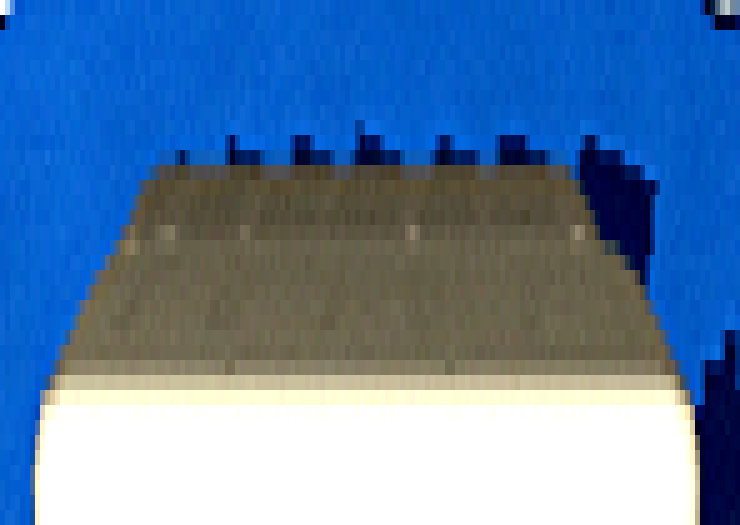

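```bash
python3 - <<'E'
from u import *
c,s=np.load("w3.npy",allow_pickle=True); P=pose(c,s)
th=np.radians(12.7); ex=-np.array([np.cos(th),np.sin(th)]); ey=np.array([-ex[1],ex[0]])
o=np.array([.5708,.1307])
g=lambda L:[((u+.5)/5-.5+172,(v+.5)/15-.5+125) for u,v in L]
def f(n,L,z,raw=0):
    W=px2w(c,P,L if raw else g(L),z)[:,:2]; q=np.c_[(W-o)@ex,(W-o)@ey]
    d=W[1]-W[0]; print(n,q.round(4).tolist(),"mid",q.mean(0).round(4),"len",np.linalg.norm(d).round(4),"ang",np.degrees(np.arctan2(d[1],d[0])).round(2))
z=s["tcp_pos"][2]
f("blk bottom far",[(121,240),(625,240)],z-.0077)
f("blk top far",[(34,390),(697,390)],z+.0263)
f("lower far",[(127,232),(592,232)],.042)
f("lower bot far",[(152,168),(573,168)],.012)
f("rig far",[(155.5,103),(332.5,103)],.012,1)
print("tcp rig",(s["tcp_pos"][:2]-o)@ex,(s["tcp_pos"][:2]-o)@ey)
E
```

```text
blk bottom far [[-0.0568, -0.0233], [-0.0567, 0.0277]] mid [-0.0567  0.0022] len 0.051 ang -77.44
blk top far [[-0.0565, -0.0254], [-0.0564, 0.0282]] mid [-0.0565  0.0014] len 0.0537 ang -77.44
lower far [[-0.056, -0.024], [-0.0559, 0.0256]] mid [-0.056   0.0008] len 0.0497 ang -77.44
lower bot far [[-0.0554, -0.0252], [-0.0553, 0.0274]] mid [-0.0553  0.0011] len 0.0526 ang -77.44
rig far [[-0.0749, -0.0525], [-0.0747, 0.0547]] mid [-0.0748  0.0011] len 0.1072 ang -77.43
tcp rig -0.002055973264394086 0.0014960803550469767
```

```bash
python3 -m creep '{"jaw":[1,1,1,1,1,1,1,1,1,1],"translation":[[0.002,-0.0007,0.001],[0.002,0,0],[0.0015,0,0],[0.001,0,0],[0.0007,0,0],[0,0,0],[0,0,0],[0,0,0],[0,0,0],[0,0,0]],"roll":[0,0,0,0,0,0,0,0,0,0]}';  python3 - <<'E'
from h import *; from plant import *
s=get_state();c=capture("wrist");np.save("w4.npy",[c,s],allow_pickle=True)
cv2.imwrite("pics/w4.png",c["image"][:,:,::-1])
a=c["image"][:,:,::-1][125:160,172:320].astype(float); a=np.clip((a-40)*2.2,0,255).astype(np.uint8); cv2.imwrite("pics/w4d.png",cv2.resize(a,(148*5,35*15),interpolation=cv2.INTER_NEAREST))
goal(s,[.5708,.1307,.0497],102.7)
th=np.radians(12.7); ex=-np.array([np.cos(th),np.sin(th)]); ey=np.array([-ex[1],ex[0]])
o=np.array([.5708,.1307])
print("tcp rig",(s["tcp_pos"][:2]-o)@ex,(s["tcp_pos"][:2]-o)@ey)
E
```

```text
time_s: 9.5
tcp_pos: [0.5717, 0.13, 0.0514]
eef_rot: [-170.2, 90.0, 22.3]
contact_force: [-1.2, 0.4, -2.7]
gripper_width: 0.056
tcp [0.5717 0.13   0.0514] ax x [ 0.  0. -1.] y head -77.44 z [-0.976 -0.217 -0.   ] joints [ 31.9  22.  -22.9   0.  -45.1  70.7]
roll -0.14 deg -0.0025 rad; shift before-roll axes [ 0.0017 -0.0009  0.0007]  after [ 0.0017 -0.0009  0.0007]
F [-1.2  0.4 -2.7] M [-0.07 -0.04  0.03] w 0.056 t 9.5
tcp rig -0.0006777640418290203 0.0009111072343713112
```

View pics/w4d.png

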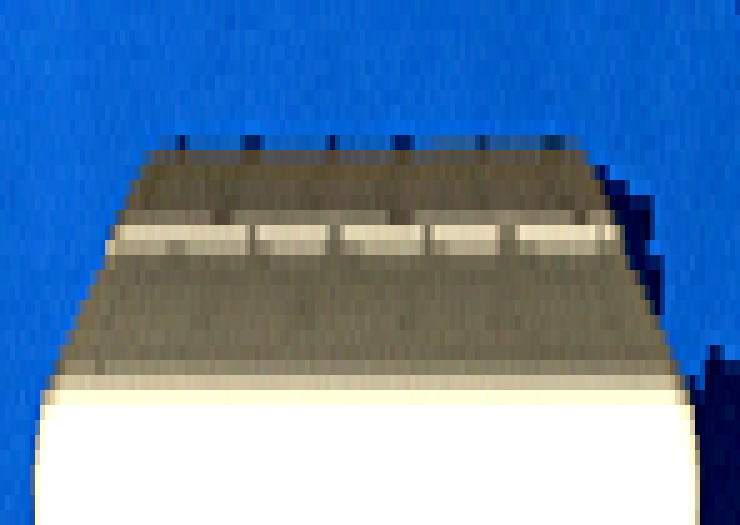

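```bash
python3 -m creep '{"jaw":[1,1,1,1,1,1,1,1,1,1],"translation":[[0.0005,-0.0003,-0.0004],[0.0005,0,0],[0.0005,0,0],[0,0,0],[0,0,0],[0,0,0],[0,0,0],[0,0,0],[0,0,0],[0,0,0]],"roll":[0,0,0,0,0,0,0,0,0,0]}';  python3 - <<'E'
from h import *; from plant import *
s=get_state();c=capture("wrist");np.save("w5.npy",[c,s],allow_pickle=True)
a=c["image"][:,:,::-1][125:160,172:320].astype(float); a=np.clip((a-40)*2.2,0,255).astype(np.uint8); cv2.imwrite("pics/w5d.png",cv2.resize(a,(148*5,35*15),interpolation=cv2.INTER_NEAREST))
goal(s,[.5708,.1307,.0497],102.7)
E
```

```text
time_s: 10.55
tcp_pos: [0.572, 0.1303, 0.0499]
eef_rot: [76.0, 90.0, -91.5]
contact_force: [0.1, -0.3, -2.4]
gripper_width: 0.056
tcp [0.572  0.1303 0.0499] ax x [-0. -0. -1.] y head -77.44 z [-0.976 -0.217  0.   ] joints [ 31.9  22.2 -22.9   0.  -45.   70.6]
roll -0.14 deg -0.0024 rad; shift before-roll axes [ 0.0002 -0.0006  0.0011]  after [ 0.0002 -0.0006  0.0011]
F [ 0.1 -0.3 -2.4] M [-0.03 -0.    0.01] w 0.056 t 10.55
```

View pics/w5d.png

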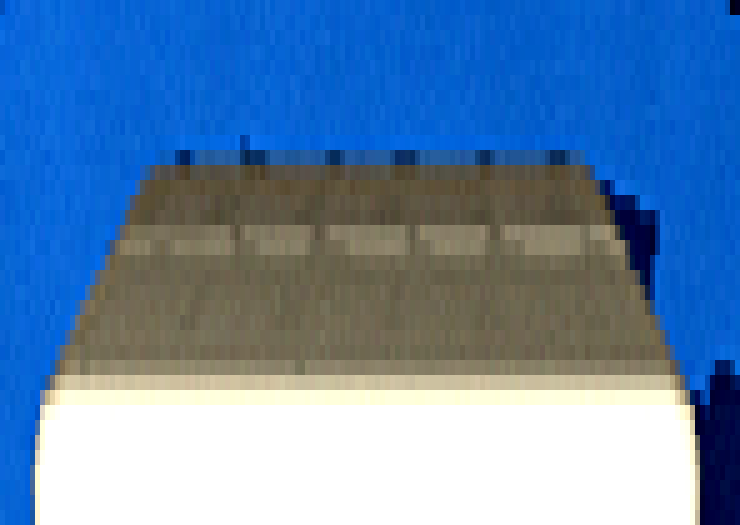

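```bash
python3 -m creep '{"jaw":[1,1,1,1,1,1,1,1,1,1],"translation":[[0.0004,0,0],[0.0003,0,0],[0,0,0],[0,0,0],[0,0,0],[0,0,0],[0,0,0],[0,0,0],[0,0,0],[0,0,0]],"roll":[0,0,0,0,0,0,0,0,0,0]}';  python3 - <<'E'
from h import *; from plant import *
s=get_state();goal(s,[.5708,.1307,.0497],102.7)
E
```

```text
time_s: 11.6
tcp_pos: [0.572, 0.1304, 0.0497]
eef_rot: [176.7, 90.0, 9.3]
contact_force: [-2.9, -0.2, 5.7]
gripper_width: 0.056
tcp [0.572  0.1304 0.0497] ax x [ 0.  0. -1.] y head -77.43 z [-0.976 -0.218 -0.   ] joints [ 31.9  22.2 -22.9   0.  -44.9  70.6]
roll -0.13 deg -0.0023 rad; shift before-roll axes [ 0.     -0.0006  0.0011]  after [ 0.     -0.0006  0.0011]
F [-2.9 -0.2  5.7] M [-0.13  1.04 -0.09] w 0.056 t 11.6
```

```bash
python3 -m creep '{"jaw":[-1,-1,-1,-1,-1,-1,-1,-1,-1,-1],"translation":[[0,0,0],[0,0,0],[0,0,0],[0,0,0],[0,0,0],[0,0,0],[0,0,0],[0,0,0],[0,0,0],[-0.01,0,0]],"roll":[0,0,0,0,0,0,0,0,0,0]}' && python3 -m creep '{"jaw":[-1,-1,-1,-1,-1,-1,-1,-1,-1,-1],"translation":[[-0.02,0,0],[-0.04,0,0],[-0.04,0,0],[-0.04,0,0],[-0.02,0,0],[0,0,0],[0,0,0],[0,0,0],[0,0,0],[0,0,0]],"roll":[0,0,0,0,0,0,0,0,0,0]}';  python3 - <<'E'
from h import *; from plant import *
s=get_state();goal(s,[.5708,.1307,.0497],102.7)
c=capture("wrist");np.save("w6.npy",[c,s],allow_pickle=True)
cv2.imwrite("pics/w6.png",c["image"][:,:,::-1])
E
```

```text
time_s: 12.6
tcp_pos: [0.5711, 0.1299, 0.0583]
eef_rot: [13.3, 89.9, -154.1]
contact_force: [0.6, 0.7, -0.1]
gripper_width: 0.0879
time_s: 13.6
tcp_pos: [0.5716, 0.1302, 0.2182]
eef_rot: [17.4, 89.9, -150.1]
contact_force: [0.2, 0.3, 0.2]
gripper_width: 0.0875
tcp [0.5716 0.1302 0.2182] ax x [-0.001 -0.001 -1.   ] y head -77.44 z [-0.976 -0.217  0.002] joints [ 31.9  12.6 -11.5  -0.  -66.   70.6]
roll -0.14 deg -0.0024 rad; shift before-roll axes [ 0.1685 -0.0008  0.0004]  after [ 0.1685 -0.0008  0.0004]
F [0.2 0.3 0.2] M [-0.08 -0.03 -0.  ] w 0.0875 t 13.6
```

View pics/w6.png

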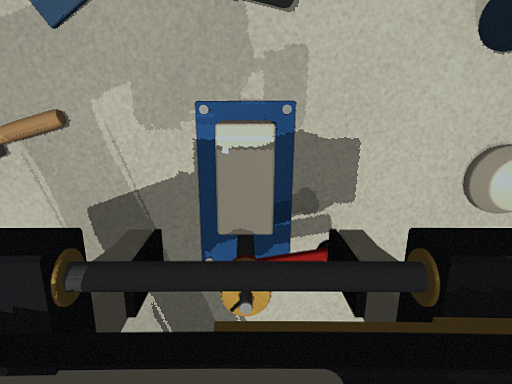

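```bash
python3 - <<'E'
import cv2,numpy as np
im=cv2.imread("pics/w6.png")
a=im[95:260,185:305].astype(float); a=np.clip((a-30)*1.8,0,255).astype(np.uint8); cv2.imwrite("pics/w6d.png",cv2.resize(a,None,fx=3.6*1.6,fy=3.6,interpolation=cv2.INTER_NEAREST))
E
```

```text
(no output)
```

View pics/w6d.png

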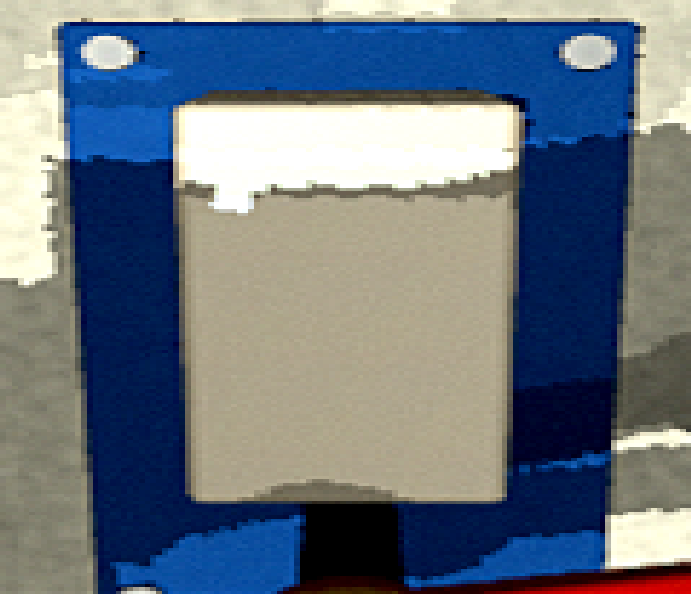

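```bash
python3 -m creep '{"jaw":[-1,-1,-1,-1,-1,-1,-1,-1,-1,-1],"translation":[[0,0.028,0.023],[0,0.028,0.023],[0,0.028,0.023],[0,0,0],[0,0,0],[0,0,0],[0,0,0],[0,0,0],[0,0,0],[0,0,0]],"roll":[0,0,0.146,0.146,0.146,0.146,0.146,0.146,0.146,0.146]}' && python3 -m creep '{"jaw":[-1,-1,-1,-1,-1,-1,-1,-1,-1,-1],"translation":[[0,0,0],[0,0,0],[0,0,0],[0,0,0],[0,0,0],[0,0,0],[0,0,0],[0,0,0],[0,0,0],[0,0,0]],"roll":[0.146,0.072,0,0,0,0,0,0,0,0]}';  python3 - <<'E'
from h import *; from plant import *
s=get_state();goal(s,[.5215,.0334,.15],23.2)
c=capture("wrist");np.save("w7.npy",[c,s],allow_pickle=True)
print("knob exp",w2px(c,pose(c,s),[[.5215,.0334,.136],[.488,.1115,.135]]))
cv2.imwrite("pics/w7.png",c["image"][:,:,::-1])
E
```

```text
time_s: 14.65
tcp_pos: [0.5228, 0.0333, 0.2188]
eef_rot: [79.5, 90.0, -155.2]
contact_force: [-0.0, -0.7, 0.1]
gripper_width: 0.0876
time_s: 15.65
tcp_pos: [0.5229, 0.0334, 0.2192]
eef_rot: [-24.9, 90.0, 88.2]
contact_force: [0.0, -0.4, 0.3]
gripper_width: 0.088
tcp [0.5229 0.0334 0.2192] ax x [ 0.  0. -1.] y head -156.85 z [-0.393  0.919  0.   ] joints [ 25.1   6.6 -18.9  -0.  -64.5  -2. ]
roll -0.05 deg -0.0008 rad; shift before-roll axes [0.0692 0.0013 0.0006]  after [0.0692 0.0013 0.0006]
F [ 0.  -0.4  0.3] M [ 0.07 -0.05  0.03] w 0.088 t 15.65
knob exp [[246.56250612 201.31356184]
 [246.4863438  296.79233326]]
```

View pics/w7.png

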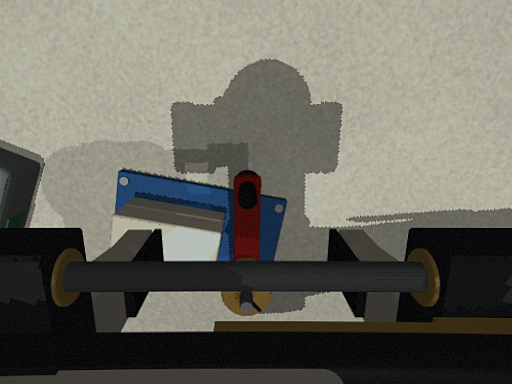

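```bash
python3 -m creep '{"jaw":[-1,-1,-1,-1,-1,-1,-1,1,1,1],"translation":[[0.02,0.0013,0.0005],[0.025,0,0],[0.025,0,0],[0.02,0,0],[0.01,0,0],[0.007,0,0],[0.002,0,0],[0,0,0],[0,0,0],[0,0,0]],"roll":[0,0,0,0,0,0,0,0,0,0]}' 6 && python3 -m creep '{"jaw":[1,1,1,1,1,1,1,1,1,1],"translation":[[0,0,0],[0,0,0],[0,0,0],[0,0,0],[0,0,0],[0,0,0],[0,0,0],[0,0,0],[0,0,0],[0,0,0]],"roll":[0,0,0,0,0,0,0,0,0,0]}';  python3 - <<'E'
from h import *; from plant import *
s=get_state();goal(s,[.5215,.0334,.11],23.2)
E
```

```text
time_s: 16.7
tcp_pos: [0.522, 0.0335, 0.1109]
eef_rot: [-92.1, 89.9, 21.1]
contact_force: [-0.2, -0.4, 0.1]
gripper_width: 0.069
time_s: 17.7
tcp_pos: [0.5214, 0.0333, 0.1101]
eef_rot: [88.4, 90.0, -158.5]
contact_force: [-0.7, -0.3, 1.5]
gripper_width: 0.0156
tcp [0.5214 0.0333 0.1101] ax x [-0. -0. -1.] y head -156.86 z [-0.393  0.92   0.   ] joints [ 25.2  12.6 -27.4  -0.  -50.   -2. ]
roll -0.06 deg -0.001 rad; shift before-roll axes [ 0.0001 -0.0001  0.0001]  after [ 0.0001 -0.0001  0.0001]
F [-0.7 -0.3  1.5] M [-0.11  0.13  0.01] w 0.0156 t 17.7
```

```bash
python3 -m creep '{"jaw":[1,1,1,1,1,1,1,1,1,1],"translation":[[0,-0.0059,0.0002],[0,-0.0059,0.0002],[0,-0.0059,0.0002],[0,-0.0059,0.0002],[0,-0.0059,0.0002],[0,-0.0059,0.0002],[0,-0.0059,0.0002],[0,-0.0059,0.0002],[0,-0.0059,0.0002],[0,-0.0059,0.0002]],"roll":[-0.0695,-0.0695,-0.0695,-0.0695,-0.0695,-0.0695,-0.0695,-0.0695,-0.0695,-0.0695]}';  python3 - <<'E'
from h import *; from plant import *
s=get_state();goal(s,[.5215,.0334,.11],23.2)
d=s["tcp_pos"][:2]-[.488,.1115]; print(np.hypot(*d),np.degrees(np.arctan2(d[1],d[0])))
E
```

```text
time_s: 18.7
tcp_pos: [0.564, 0.0727, 0.1102]
eef_rot: [112.2, 90.0, -94.7]
contact_force: [-0.4, -1.9, 1.2]
gripper_width: 0.0154
tcp [0.564  0.0727 0.1102] ax x [-0. -0. -1.] y head -116.87 z [-0.892  0.452 -0.   ] joints [ 27.1  16.6 -21.7   0.  -51.7  36. ]
roll 39.93 deg 0.6969 rad; shift before-roll axes [0.0002 0.0542 0.0202]  after [ 0.0002  0.0545 -0.0193]
F [-0.4 -1.9  1.2] M [-0.58  0.    0.03] w 0.0154 t 18.7
0.08535553976835826 -27.068429933153848
```

Tracking the arc well; second half.

```bash
python3 -m creep '{"jaw":[1,1,1,1,1,1,1,1,1,1],"translation":[[0,-0.0059,0.0002],[0,-0.0059,0.0002],[0,-0.0059,0.0002],[0,-0.0059,0.0002],[0,-0.0059,0.0002],[0,-0.0059,0.0002],[0,-0.0059,0.0002],[0,-0.0059,0.0002],[0,-0.0059,0.0002],[0,-0.0059,0.0002]],"roll":[-0.0695,-0.0695,-0.0695,-0.0695,-0.0695,-0.0695,-0.0695,-0.0695,-0.0695,-0.0695]}';  python3 - <<'E'
from h import *; from plant import *
s=get_state();goal(s,[.571,.130,.11],102.7)
d=s["tcp_pos"][:2]-[.488,.1115]; print(np.hypot(*d),np.degrees(np.arctan2(d[1],d[0])))
c=capture("wrist");np.save("w8.npy",[c,s],allow_pickle=True)
cv2.imwrite("pics/w8.png",c["image"][:,:,::-1])
E
```

```text
time_s: 19.7
tcp_pos: [0.5712, 0.1302, 0.1102]
eef_rot: [107.3, 90.0, -59.7]
contact_force: [0.4, -1.3, 0.7]
gripper_width: 0.0155
tcp [0.5712 0.1302 0.1102] ax x [ 0. -0. -1.] y head -77.04 z [-0.975 -0.224 -0.   ] joints [ 32.   18.  -19.6   0.  -52.4  71. ]
roll 0.26 deg 0.0045 rad; shift before-roll axes [0.0002 0.0001 0.0003]  after [0.0002 0.0001 0.0003]
F [ 0.4 -1.3  0.7] M [-0.68 -0.26  0.  ] w 0.0155 t 19.7
0.08531668726873581 12.651478936174653
```

View pics/w8.png

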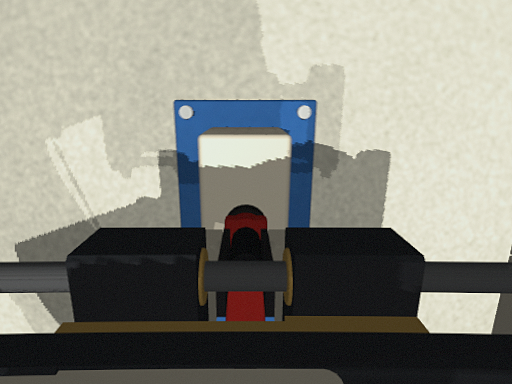

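```bash
python3 -m creep '{"jaw":[-1,-1,-1,-1,-1,-1,-1,-1,-1,-1],"translation":[[0,0,0],[0,0,0],[0,0,0],[0,0,0],[0,0,0],[0,0,0],[-0.02,0,0],[-0.03,0,0],[-0.03,0,0],[-0.03,0,0]],"roll":[0,0,0,0,0,0,0,0,0,0]}' && python3 -m creep '{"jaw":[-1,-1,-1,-1,-1,-1,-1,-1,-1,-1],"translation":[[0,0,0.028],[0,0,0.03],[0,0,0.027],[0,0,0],[0,0,0],[0,0,0],[0,0,0],[0,0,0],[0,0,0],[0,0,0]],"roll":[0,0,0,-0.13,-0.13,-0.13,-0.13,-0.126,0,0]}';  python3 - <<'E'
from h import *; from plant import *
s=get_state();goal(s,[.488,.1115,.108],-40)
c=capture("wrist");np.save("w9.npy",[c,s],allow_pickle=True)
cv2.imwrite("pics/w9.png",c["image"][:,:,::-1])
print(w2px(c,pose(c,s),[[.571,.130,.136],[.488,.1115,.134]]))
E
```

```text
time_s: 20.75
tcp_pos: [0.5709, 0.1301, 0.2213]
eef_rot: [28.0, 90.0, -139.2]
contact_force: [0.8, -0.2, -0.6]
gripper_width: 0.0861
time_s: 21.75
tcp_pos: [0.4881, 0.1114, 0.2202]
eef_rot: [170.8, 90.0, 40.4]
contact_force: [0.3, -0.1, 0.1]
gripper_width: 0.0873
tcp [0.4881 0.1114 0.2202] ax x [ 0.  0. -1.] y head -40.42 z [-0.648 -0.761 -0.   ] joints [ 35.4   4.2 -21.4  -0.  -64.4 104.2]
roll -0.42 deg -0.0073 rad; shift before-roll axes [ 0.1122 -0.0002 -0.    ]  after [ 0.1122 -0.0002 -0.    ]
F [ 0.3 -0.1  0.1] M [-0.05 -0.06 -0.05] w 0.0873 t 21.75
[[315.62133719 109.92137611]
 [244.5983496  199.26953427]]
```

View pics/w9.png

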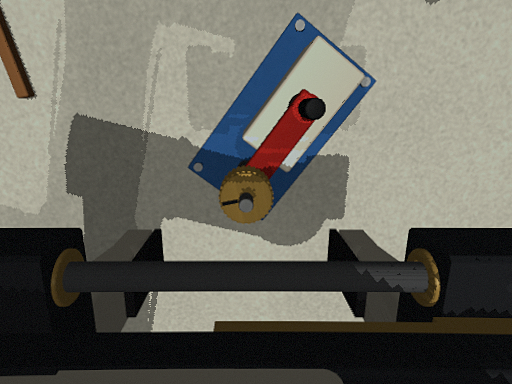

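```bash
python3 -m creep '{"jaw":[-1,-1,-1,-1,-1,-1,-1,1,1,1],"translation":[[0.02,0,0],[0.025,0,0],[0.025,0,0],[0.02,0,0],[0.012,0,0],[0.007,0,0],[0.003,0,0],[0,0,0],[0,0,0],[0,0,0]],"roll":[0,0,0,0,0,0,0,0,0,0]}' 40 && python3 -m creep '{"jaw":[1,1,1,1,1,1,1,1,1,1],"translation":[[0,0,0],[0,0,0],[0,0,0],[0,0,0],[0,0,0],[0,0,0],[0,0,0],[0,0,0],[0,0,0],[0,0,0]],"roll":[0,0,0,0,0,0,0,0,0,0]}';  python3 - <<'E'
from h import *; from plant import *
s=get_state();goal(s,[.488,.1115,.108],-40)
E
```

```text
time_s: 22.8
tcp_pos: [0.4886, 0.1116, 0.1089]
eef_rot: [160.4, 89.9, 30.2]
contact_force: [-0.1, -0.7, 0.8]
gripper_width: 0.069
time_s: 23.8
tcp_pos: [0.4885, 0.1112, 0.1084]
eef_rot: [106.3, 90.0, -23.9]
contact_force: [2.6, -3.4, 2.8]
gripper_width: 0.0412
tcp [0.4885 0.1112 0.1084] ax x [ 0.001 -0.    -1.   ] y head -40.19 z [-0.645 -0.764 -0.   ] joints [ 35.4  10.7 -30.2   0.  -49.1 104.4]
roll -0.19 deg -0.0032 rad; shift before-roll axes [ 0.0004 -0.0006  0.0001]  after [ 0.0004 -0.0006  0.0001]
F [ 2.6 -3.4  2.8] M [-1.65 -1.26 -0.  ] w 0.0412 t 23.8
```

```bash
python3 -m creep '{"jaw":[1,1,1,1,1,1,1,1,1,1],"translation":[[0.0002,0,0],[0.0002,0,0],[0.0002,0,0],[0.0002,0,0],[0.0002,0,0],[0.0002,0,0],[0.0002,0,0],[0.0002,0,0],[0.0002,0,0],[0.0002,0,0]],"roll":[0.12,0.12,0.12,0.12,0.12,0.12,0.12,0.12,0.12,0.12]}';  python3 - <<'E'
from h import *; from plant import *
s=get_state();goal(s,[.488,.1115,.108],-40)
c=capture("wrist");cv2.imwrite("pics/w10.png",c["image"][:,:,::-1])
E
```

```text
time_s: 24.8
tcp_pos: [0.4885, 0.1115, 0.1064]
eef_rot: [-138.4, 90.0, 22.4]
contact_force: [2.0, -2.4, 2.3]
gripper_width: 0.0411
tcp [0.4885 0.1115 0.1064] ax x [ 0.001  0.    -1.   ] y head -109.22 z [-0.944  0.329 -0.001] joints [ 35.4  10.9 -30.3   0.  -48.8  35.4]
roll -69.22 deg -1.2082 rad; shift before-roll axes [-0.0016  0.0002  0.0004]  after [-0.0016 -0.0003  0.0003]
F [ 2.  -2.4  2.3] M [-0.81 -0.72  0.1 ] w 0.0411 t 24.8
```

View pics/w10.png

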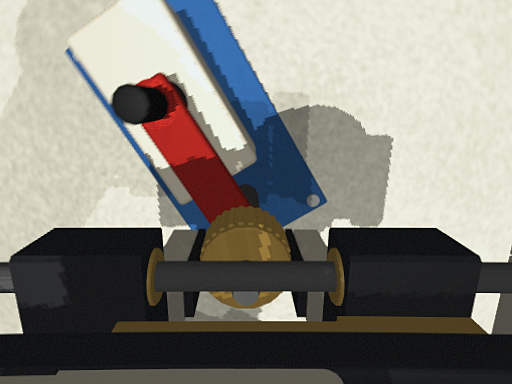

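```bash
python3 -m creep '{"jaw":[1,1,1,1,1,1,1,1,1,1],"translation":[[0.0002,0,0],[0.0002,0,0],[0.0002,0,0],[0.0002,0,0],[0.0002,0,0],[0.0002,0,0],[0.0002,0,0],[0.0002,0,0],[0.0002,0,0],[0.0002,0,0]],"roll":[0.12,0.12,0.12,0.12,0.12,0.12,0.12,0.12,0.12,0.12]}';  python3 - <<'E'
from h import *; from plant import *
s=get_state();goal(s,[.488,.1115,.108],-40)
c=capture("wrist");cv2.imwrite("pics/w11.png",c["image"][:,:,::-1])
E
```

```text
time_s: 25.85
tcp_pos: [0.4887, 0.1117, 0.1046]
eef_rot: [-69.3, 89.9, 22.9]
contact_force: [1.4, -1.0, 2.6]
gripper_width: 0.0412
tcp [0.4887 0.1117 0.1046] ax x [ 0.001  0.001 -1.   ] y head -177.82 z [-0.038  0.999  0.   ] joints [ 35.4  11.  -30.4   0.  -48.5 -33.2]
roll 42.18 deg 0.7362 rad; shift before-roll axes [-0.0034  0.0007 -0.0002]  after [-0.0034  0.0004 -0.0006]
F [ 1.4 -1.   2.6] M [-0.73 -1.06  0.04] w 0.0412 t 25.85
```

View pics/w11.png

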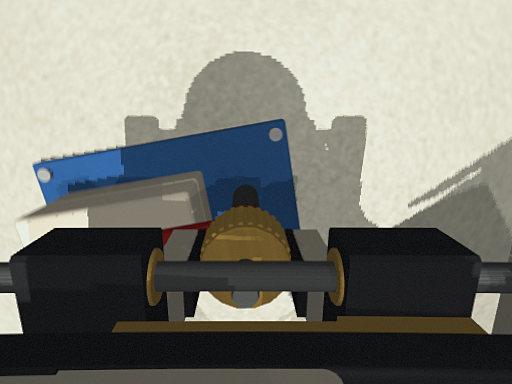

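```bash
python3 -m creep '{"jaw":[1,1,1,1,1,1,1,1,1,1],"translation":[[0.0002,0,0],[0.0002,0,0],[0.0002,0,0],[0.0002,0,0],[0.0002,0,0],[0.0002,0,0],[0,0,0],[0,0,0],[0,0,0],[0,0,0]],"roll":[0.12,0.12,0.12,0.12,0.12,0.12,0,0,0,0]}' 50;  python3 - <<'E'
from h import *; from plant import *
s=get_state();goal(s,[.488,.1115,.108],-40)
E
```

```text
time_s: 26.9
tcp_pos: [0.4888, 0.1116, 0.1034]
eef_rot: [-36.5, 89.9, 14.8]
contact_force: [4.1, -3.3, 5.6]
gripper_width: 0.0411
tcp [0.4888 0.1116 0.1034] ax x [ 0.001  0.    -1.   ] y head 141.28 z [0.625 0.78  0.001] joints [ 35.4  11.1 -30.5   0.  -48.3 -74.1]
roll 1.28 deg 0.0224 rad; shift before-roll axes [-0.0046  0.0006 -0.0006]  after [-0.0046  0.0006 -0.0006]
F [ 4.1 -3.3  5.6] M [-1.23 -1.83  0.09] w 0.0411 t 26.9
```

```bash
python3 -m creep '{"jaw":[1,1,1,1,1,1,1,1,1,1],"translation":[[0.0001,0,0],[0.0001,0,0],[0.0001,0,0],[0.0001,0,0],[0.0001,0,0],[0,0,0],[0,0,0],[0,0,0],[0,0,0],[0,0,0]],"roll":[0.06,0.06,0.06,0.06,0.06,0,0,0,0,0]}' 50;  python3 - <<'E'
from h import *; from plant import *
s=get_state();goal(s,[.488,.1115,.108],-40)
E
```

```text
time_s: 27.9
tcp_pos: [0.4888, 0.1115, 0.1029]
eef_rot: [-25.3, 89.9, 8.8]
contact_force: [4.4, -4.3, 5.2]
gripper_width: 0.0413
tcp [0.4888 0.1115 0.1029] ax x [ 0.001  0.    -1.   ] y head 124.08 z [0.828 0.56  0.001] joints [ 35.4  11.1 -30.5   0.  -48.3 -91.3]
roll -15.92 deg -0.2778 rad; shift before-roll axes [-0.0051  0.0005 -0.0007]  after [-0.0051  0.0006 -0.0005]
F [ 4.4 -4.3  5.2] M [-1.45 -1.84 -0.14] w 0.0413 t 27.9
```

```bash
python3 -m creep '{"jaw":[1,1,1,1,1,1,1,1,1,1],"translation":[[0.0001,0,0],[0.0001,0,0],[0.0001,0,0],[0.0001,0,0],[0,0,0],[0,0,0],[0,0,0],[0,0,0],[0,0,0],[0,0,0]],"roll":[0.06,0.06,0.06,0.06,0,0,0,0,0,0]}' 50;  python3 - <<'E'
from h import *; from plant import *
s=get_state();goal(s,[.488,.1115,.108],-40); print(s["joint_torque"])
E
```

```text
time_s: 28.9
tcp_pos: [0.4908, 0.1123, 0.1031]
eef_rot: [-8.7, 89.7, 11.8]
contact_force: [9.7, -3.8, 1.0]
gripper_width: 0.0408
tcp [0.4908 0.1123 0.1031] ax x [ 0.005  0.001 -1.   ] y head 110.51 z [0.937 0.35  0.005] joints [  35.4   11.2  -30.5    0.2  -48.1 -105. ]
roll -29.49 deg -0.5147 rad; shift before-roll axes [-0.005   0.0002 -0.0029]  after [-0.005   0.0016 -0.0024]
F [ 9.7 -3.8  1. ] M [-1.33 -4.12  1.18] w 0.0408 t 28.9
[  1.82596073 -37.90843606  18.38609934   1.15182962  -2.47641876
  -1.18497681]
```

```bash
python3 -m creep '{"jaw":[-1,-1,-1,-1,-1,-1,-1,-1,-1,-1],"translation":[[0,0,0],[0,0,0],[0,0,0],[0,0,0],[0,0,0],[0,0,0],[0,0,0],[-0.02,0,0],[-0.03,0,0],[-0.03,0,0]],"roll":[0,0,0,0,0,0,0,0,0,0]}' && python3 -m creep '{"jaw":[-1,-1,-1,-1,-1,-1,-1,-1,-1,-1],"translation":[[-0.04,0,0],[-0.02,0,0],[0,0,0],[0,0,0],[0,0,0],[0,0,0],[0,0,0],[0,0,0],[0,0,0],[0,0,0]],"roll":[-0.14,-0.14,-0.14,-0.14,-0.14,-0.14,-0.14,-0.14,-0.14,-0.14]}';  python3 - <<'E'
from h import *; from plant import *
s=get_state();goal(s,[.488,.1115,.108],-40)
c=capture("wrist");cv2.imwrite("pics/w12.png",c["image"][:,:,::-1]);np.save("w12.npy",[c,s],allow_pickle=True)
c=capture("side");cv2.imwrite("pics/s12.png",cv2.resize(c["image"][165:240,200:320,::-1],None,fx=5,fy=5,interpolation=cv2.INTER_CUBIC))
E
```

```text
time_s: 29.9
tcp_pos: [0.4878, 0.1111, 0.1827]
eef_rot: [-166.1, 89.9, -146.0]
contact_force: [1.2, 0.4, 0.4]
gripper_width: 0.0879
time_s: 30.9
tcp_pos: [0.488, 0.1113, 0.242]
eef_rot: [88.3, 90.0, -171.0]
contact_force: [-0.2, 0.1, 0.7]
gripper_width: 0.0878
tcp [0.488  0.1113 0.242 ] ax x [-0. -0. -1.] y head -169.35 z [-0.185  0.983  0.   ] joints [ 35.4   3.3 -19.4  -0.  -67.3 -24.7]
roll 50.65 deg 0.8839 rad; shift before-roll axes [ 0.134  -0.      0.0002]  after [1.34e-01 1.00e-04 1.00e-04]
F [-0.2  0.1  0.7] M [ 0.14 -0.06  0.  ] w 0.0878 t 30.9
```

View pics/w12.png

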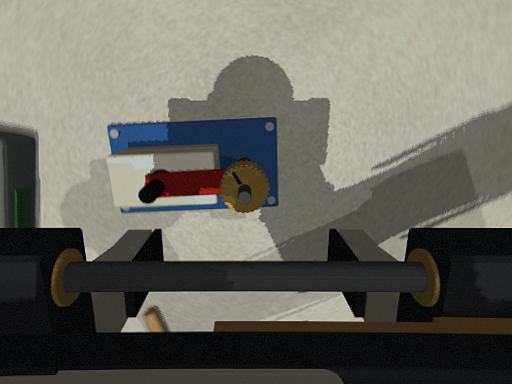

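View pics/s12.png

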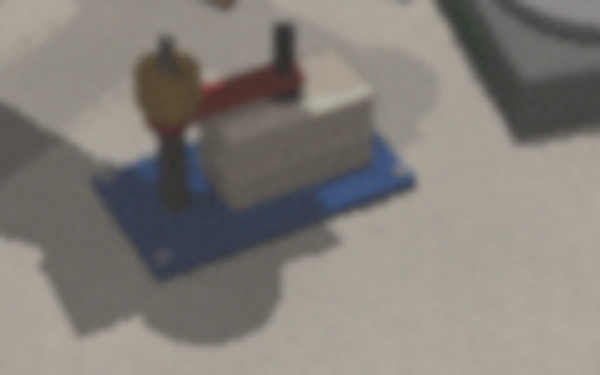

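```bash
python3 -m creep '{"jaw":[-1,-1,-1,-1,-1,-1,-1,-1,-1,-1],"translation":[[-0.03,0,0],[-0.03,0,0],[0,0.01,-0.043],[0,0.01,-0.043],[0,0.01,-0.043],[0,0.01,-0.043],[0,0.01,-0.043],[0,0.01,-0.043],[0,0.01,-0.043],[0,0,0]],"roll":[0,0,0,0,0,0,0,0,0,0]}';  python3 - <<'E'
from h import *; from plant import *
s=get_state();goal(s,[.488,.1115,.108],-40)
c=capture("top");cv2.imwrite("pics/t13.png",c["image"][:,:,::-1]);np.save("t13.npy",[c],allow_pickle=True)
cv2.imwrite("pics/t13c.png",cv2.resize(c["image"][145:250,200:300,::-1],None,fx=5.5,fy=5.5,interpolation=cv2.INTER_CUBIC))
for f,pts in (("w9.npy",[(246,203),(222,205)]),("w12.npy",[(244,195),(234,174)])):
    c,s=np.load(f,allow_pickle=True); P=pose(c,s); W=px2w(c,P,pts,.134 if f=="w9.npy" else .129)
    d=W[1]-W[0]; print(f,W[:,:2].round(4),np.degrees(np.arctan2(d[1],d[0])))
    if f=="w12.npy": print("knob top px exp",w2px(c,P,[[.571,.130,.130],[.571,.130,.096]]))
E
```

```text
time_s: 32.0
tcp_pos: [0.4723, -0.2013, 0.3017]
eef_rot: [107.9, 89.9, -152.3]
contact_force: [-0.6, -0.3, -1.6]
gripper_width: 0.0874
tcp [ 0.4723 -0.2013  0.3017] ax x [-0.001 -0.001 -1.   ] y head -170.22 z [-0.17   0.985 -0.   ] joints [ -1.1   2.7 -12.3   0.  -75.   10.9]
roll 49.78 deg 0.8688 rad; shift before-roll axes [ 0.1935 -0.0689  0.3057]  after [0.1935 0.1889 0.25  ]
F [-0.6 -0.3 -1.6] M [ 0.13  0.01 -0.01] w 0.0874 t 32.0
w9.npy [[0.4868 0.1084]
 [0.4713 0.1195]] 144.56574074996732
w12.npy [[0.4881 0.1154]
 [0.4999 0.0986]] -54.75046476577708
knob top px exp [[146.48152562 194.23485097]
 [156.87287106 184.68257522]]
```

View pics/t13.png

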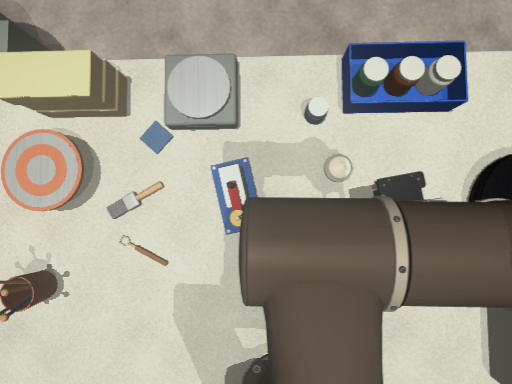

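View pics/t13c.png

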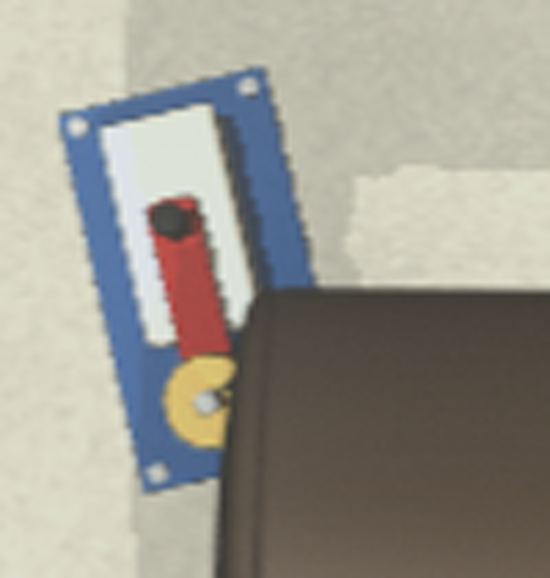

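```bash
python3 - <<'E'
from h import *
c,s=np.load("w9.npy",allow_pickle=True);a=c["image"][160:225,215:280,::-1]
c2,s2=np.load("w12.npy",allow_pickle=True);b=c2["image"][150:215,215:280,::-1]
cv2.imwrite("pics/nut.png",cv2.resize(np.hstack([a,b]),None,fx=6,fy=6,interpolation=cv2.INTER_CUBIC))
E
```

```text
(no output)
```

View pics/nut.png

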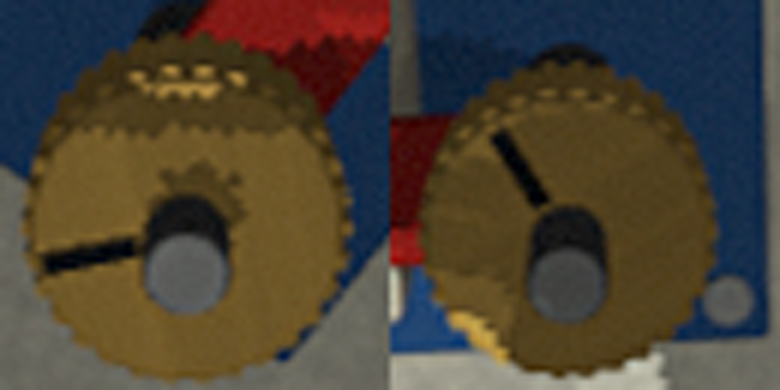

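```bash
python3 - <<'E'
from h import *
A=[]
for f,o,pts,z in (("w9.npy",(215,160),[(135,246),(45,265)],.134),("w12.npy",(215,150),[(155,203),(110,137)],.129)):
    c,s=np.load(f,allow_pickle=True); P=pose(c,s); W=px2w(c,P,[(o[0]+(u+.5)/6-.5,o[1]+(v+.5)/6-.5) for u,v in pts],z)
    d=W[1]-W[0]; A.append(np.degrees(np.arctan2(d[1],d[0]))); print(W.round(4),A[-1])
    for q in W: e=q[:2]-[.488,.1115]; print(np.degrees(np.arctan2(e[1],e[0])),np.hypot(*e))
print(A[0]-A[1], np.radians(A[0]-A[1]))
c,=np.load("t13.npy",allow_pickle=True); P=pose(c)
print("knob",px2w(c,P,[((172+.5)/5.5-.5+200,(217+.5)/5.5-.5+145)],.130))
E
```

```text
[[0.4828 0.1145 0.134 ]
 [0.4721 0.1202 0.134 ]] 152.00829644708645
149.92662570591162 0.006015477673697654
151.3186508894196 0.018153950668330213
[[0.4931 0.1057 0.129 ]
 [0.5011 0.0974 0.129 ]] -45.9490732095686
-48.69595064012519 0.007666904875722322
-47.04466239992769 0.019216385561986085
197.95736965665506 3.4550078790961476
knob [[0.57129845 0.1294078  0.13      ]]
```

```bash
python3 - <<'E'
from plant import *
print(close_job()); s=get_state(); print(s["time_s"],s["contact_force"].round(1))
E
```

```text
the job is handed in; nothing more can be done
None
the job is handed in; nothing more can be done
```

I set the upper mould half on the lower one, let go, swung the strap in by its knob, and turned the nut clockwise until it stopped. I handed the job in at about 32 s with the arm clear of everything.

- **Flush fit:** the last wrist view before contact and the one after release showed the edges parallel and flush to about half a millimetre. The final side view showed the faces flush. I did not measure the near end directly.
- **Strap:** the top camera put the knob at (0.571, 0.129), about 1 mm from the lower half's centre, with a strap angle within about 0.6°. That difference is within the camera's error.
- **Nut:** near the end the turning moment rose from about 0.1 N m to 1.2 N m, which I take to be the stop.
- **Slip at the stop:** the tool turned 209°, but the mark on the nut turned only about 198°. I read the difference as the fingers slipping on the nut after it stopped. I did not grip it again to confirm, and the nut's final height was too small a change to measure in the pictures.
- **Bystanders:** the brush, loop tool, tile, jar and hump looked unmoved in the last top view. The arm hid the cup there, so I did not check it at the end; nothing was touched near it.

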